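# Lock the work light's battery cover with the wide driver

## Robot

A 7-joint arm with a two-finger parallel gripper is mounted at the origin on a cart in front of the work surface, level with it; the furniture and walls round the work are solid. World frame = base frame: x ahead of the robot, y to its left, z up, the work surface at z = 0. Lengths are in m, angles in rad, forces in N, time in s.
With the tool pointing down it reaches from about 0.425 to 0.825 m from the base axis. Payload 3.6 kg.
Tool frame: the origin (TCP) lies at the very end of the fingers, on their centre line; the grasp point (between the pads) lies 19 mm behind it; z points along the fingers, y is the direction in which the jaws open and shut (so a half turn about z gives the same grasp; the last joint's range is limited). The gripper opens to 93 mm and grips with 3 to 60 N. Pads are 15 mm wide; open, the fingers measure 128 mm over their backs; the gripper's body (75 mm by 188 mm) begins 65 mm behind the grasp point.
Start: joints at [1.083, 0.615, -0.013, 1.423, 0.008, 1.103, -0.04], TCP at [0.289, -0.582, 0.219] pointing down, gripper open.
Joint ranges: [-3.12, 3.12], [-0.3, 2.06], [-1.34, 1.32], [0.26, 2.42], [-1.36, 4.5], [0.01, 1.98], [-2.84, 2.84]. Speed limits (rad/s): [2.79, 2.79, 3.14, 3.14, 3.14, 3.14, 3.14].

## Interface

Orientations are given as a unit quaternion [w, x, y, z].
In Python, from plant import r gives the robot as it stands.
- The arm moves only by the tool send_rows, never from a script. Its arguments are lists of equal length, an entry for each row: "linear": the shift along the tool's x, y, z as a fraction of full scale, a list of three; "rotation": the turn, a rotation vector about the tool's x, y, z as a fraction of full scale, a list of three; "jaw": the opening, from -1 (shut) to 1 (fully open), so that 0 is half open. In form: {"linear": [[tx, ty, tz], ...], "rotation": [[ax, ay, az], ...], "jaw": [jaw, ...]}. A call has 1 to 12 rows; each row is the pose to reach, as a shift and turn from the pose commanded when the call began, along the tool's axes at that moment, turning the shorter way round; what a row does not reach only later rows make up. Full scale, the value 1, is 100 mm for a shift and 180 degrees for a turn. A row lasts 1/12 s, in which the tool goes at most 41.7 mm and 7.16 degrees, less where a joint would pass 70% of its speed; a pose out of reach is approached as far as the arm can. A call with a number of a shift or a turn outside -1 to 1 is refused whole. A call with a gripper value outside its range is refused whole. The fingers move at their own pace and stop on an object; the grip force is fixed at half the most. Time passes only in rows, so rows that repeat a pose let the fingers close. It gives the time, the measured TCP pose, the force and the opening at its end, in the units of the state.
- r.state(): the state, without advancing time (a new reading comes with each control period).
- r.capture(name): name is "scene" or "top" or "wrist"; returns a dict with "image" (420x560x3 uint8, red, green, blue), "intrinsics" (3x3 intrinsics, pixels), "k1" (the pictures are not rectified: a ray, as slopes to the right and down, at radius r is drawn at 1 + k1 r^2 times it, then the intrinsics apply), "eye" and "rotation" of the camera in the world. Camera axes: x right, y down, z forward; pixel columns grow to the right and rows downward; lengths in m; the calibration is good to about 2 mm. A picture is of the moment at which its call begins. There is no depth.
- r.sign_off(): hands the job in, once; it reports no verdict.
Trained networks look in the newest picture that a camera, given by its name, has taken for a name from the list of things; names that differ only in an ending like _2 or _b are one class to them, and where a whole thing is asked for, a point or a joint stands for the part that bears it (a point fixed in the world has none). Each returns a list of dicts, best first, with "p" (0 to 1); they miss things now and then, are a little off and sometimes report something else, mostly with a low value. They report only what shows in the picture. A call takes as long as a camera call.
- r.search_frame(camera, name): "xy" ([column, row] in pixels, amid what is visible of it).
- r.landmark_of(camera, name): "xy" ([column, row] in pixels: a listed point, or the origin of a listed thing).
The state is a dict: "time_s": time; "joints": joint angles; "joint_velocities": joint speeds; "effort": joint torques, N m; "ee_pos": TCP position; "tool_rot": TCP orientation; "ft_force": force on the tool from outside, world axes, zero at the start; "ft_torque": the same for the moment, N m; "gripper_width": finger opening in m.
Only numpy, scipy, OpenCV 4.12 (cv2) and the standard library are available. Lean on these libraries where they do the work, as an engineer would, in place of code of your own. Each camera call takes 0.05 s, during which the arm holds its last target.

## Task

The battery cover of the yellow work light is still unlocked. Take the green wide-bladed screwdriver out of its metal stand, set its blade in the slot of the yellow light's spring-loaded screw, push it in and, keeping it pushed in, turn the screw clockwise a quarter turn until it is locked; then stand the screwdriver back in its stand and let go. Leave the blue work light's screw locked as it is.

Things in the scene. Friction and masses are not known exactly. Their poses are not given: they have to be found in the camera images.
- driver_grip (a point): Centre of the green handle of the wide-bladed screwdriver, which stands blade down in its stand; 94 mm above the blade's tip, z up. Handle: 38 mm along x, 26 mm along y (grip across these flat faces), from 67 to 119 mm above the tip. A black collar under it, 44 mm across, has its underside 62 mm above the tip and rests on the stand. Shaft 11 mm thick. About 0.14 kg
- driver_tip (a point): Tip of the same screwdriver's flat blade (middle of its lower edge), axes as driver_grip. The blade is 16 mm wide along x and 4 mm thick along y
- stand_mouth (a point): Fixed aluminium block 56 x 56 mm, 66 mm high, on a foot plate 80 x 80 mm, with an upright hole right through, 28 mm across. This point is the hole's centre at the top of the block, z up. With the screwdriver home its collar lies flat on the block and the tip is 62 mm below this point
- yellow_slot (a point): Steel screw (head 42 x 30 mm, gives up to 6 mm sideways on soft springs) on the yellow work light (112 x 92 x 53 mm, fixed). This point: centre of the slot's floor, on the screw's axis, about 64 mm above the table; x along the slot, turning with the screw, z up. Slot 21 x 8 mm, straight for 5 mm up, then flared at 45 degrees to a 31 x 18 mm mouth, 10 mm above the floor. The blade fits either way round
- yellow_turn (a joint): Turn of the yellow light's screw in rad, growing clockwise seen from above: starts at 0 to 0.2 (unlocked, slot towards the red dots); 1.57 at its stop (locked, slot towards the green dots). It stays where left; friction about 0.05 N m. The blade has some 14 degrees of play in the slot: turn it about 10 degrees beyond a quarter turn
- yellow_press (a joint): How far the yellow light's screw is pushed down against its spring, in m: 0 free, 0.005 bottomed. The spring takes 2 N to start and 8 N at the bottom; about 0.0035 is a good depth while turning
- blue_turn (a joint): The same for the screw of the blue work light, a twin of the yellow one: it is locked already (1.5 to 1.57) and is to be left so

How it is judged:
On the way, in this order (a step that is already met when the one before it is completed fails the run):
1. the blade sits in the yellow light's slot and pushes the screw down, before it is turned (distance between driver_tip and yellow_slot below 0.007 m and value of joint yellow_press above 0.0015 m and value of joint yellow_turn below 0.5 rad), for 0.1 s.
2. the screw is turned to its locked end by the blade, still seated and pushed in (distance between driver_tip and yellow_slot below 0.007 m and value of joint yellow_press above 0.001 m and value of joint yellow_turn above 1.22 rad), for 0.1 s.
At the end, for the whole second after the job is handed in: The yellow light's screw is turned to within 20 degrees of its locked stop and has sprung up again, the blue light's screw is still locked (within 15 degrees), and the screwdriver stands upright (within 11 degrees) in the stand's hole, down to within 10 mm of home, at rest and released (value of joint yellow_turn above 1.22 rad and value of joint yellow_press below 0.001 m and value of joint blue_turn above 1.3 rad and horizontal distance between driver_tip and stand_mouth below 0.014 m and z of driver_tip in the frame of stand_mouth below -0.052 m and angle between driver_tip's own z axis and vertical below 0.2 rad and linear speed of driver below 0.02 m/s); the robot touches nothing.
It fails at once if the yellow screw is part-way round while not pushed in (value of joint yellow_turn between 0.5 and 1.1 rad and value of joint yellow_press below 0.0006 m).
It fails at once if the blue light's screw is turned back (value of joint blue_turn below 1.3 rad).
It also fails if it takes over 51 s, if anything falls off the work surface, if the arm or the gripper's body presses on something with over 40 N, if the wrist force passes 120 N, or if a joint passes its speed limit or range.

## Working session

There is one attempt and no reset: what is moved stays moved. The work goes in short steps, Python scripts to look and compute and a tool call to move; the robot and the scene stay as the last step left them, time stands still between calls to the robot, and variables do not carry over. Pictures are saved under pics/ and viewed, and the job is handed in when it is done.

Besides the shell and the picture viewer there is one more tool, called after "Request:" as name(argument=value, ...), one argument or row to a line, values as JSON. send_rows: Moves the arm, as the interface text tells. Shift numbers are shares of 100 mm and turn numbers shares of 180 degrees, none past 1 either way. Its arguments: {"type":"object","properties":{"linear":{"type":"array"},"rotation":{"type":"array"},"jaw":{"type":"array"}},"required":["linear","rotation","jaw"]}

```bash
ls; mkdir -p pics; cat > h.py <<'E'
from plant import r
import numpy as np, cv2
from scipy.spatial.transform import Rotation as R
def cap(n,f):
    c=r.capture(n); cv2.imwrite('pics/'+f+'.png',np.asarray(c['image'])[:,:,::-1]); return c
def ray(c,xy):
    K=np.array(c['intrinsics']);k=float(c['k1'])
    d=np.array([(xy[0]-K[0,2])/K[0,0],(xy[1]-K[1,2])/K[1,1]])
    u=d.copy()
    for _ in range(30): u=d/(1+k*(u@u))
    v=np.array(c['rotation'])@np.array([u[0],u[1],1.]); return np.array(c['eye']),v/np.linalg.norm(v)
def atz(c,xy,z):
    e,v=ray(c,xy); return e+v*(z-e[2])/v[2]
def proj(c,p):
    K=np.array(c['intrinsics']);q=np.array(c['rotation']).T@(np.array(p)-np.array(c['eye']))
    u=q[:2]/q[2]; u=u*(1+float(c['k1'])*(u@u)); return K[:2,:2]@u+K[:2,2]
def tri(rs):
    A=np.zeros((3,3));b=np.zeros(3)
    for e,v in rs:
        P=np.eye(3)-np.outer(v,v);A+=P;b+=P@e
    x=np.linalg.solve(A,b); return x,[np.linalg.norm((np.eye(3)-np.outer(v,v))@(x-e)) for e,v in rs]
E
python3 - <<'E'
from h import *
print(r.state())
for n in ['scene','top','wrist']:
    c=cap(n,n+'0'); print(n,np.round(c['eye'],4),np.round(c['rotation'],3).tolist(),c['intrinsics'],c['k1'])
    for o in ['driver_grip','driver_tip','stand_mouth','yellow_slot','blue_turn']:
        print(o,r.landmark_of(n,o) if o!='blue_turn' else '',r.search_frame(n,o) )
E
```

```text
pics
{'time_s': 0.0, 'joints': array([ 1.08349027,  0.6158646 , -0.01262962,  1.42489485,  0.00809646,
        1.10342068, -0.04040574]), 'joint_velocities': array([-0.00078519, -0.00141867, -0.00023304,  0.00024423, -0.00109604,
       -0.00088042,  0.00066469]), 'effort': array([-1.99481178e-04, -4.58933866e+01,  2.09142342e-01, -1.65743673e+01,
       -6.10072841e-02,  2.04150769e-02,  2.13174785e-04]), 'ee_pos': array([ 0.28869518, -0.58147755,  0.21751795]), 'tool_rot': array([-1.23220671e-03,  9.73565661e-01,  2.28403797e-01, -3.02340843e-04]), 'ft_force': array([-0.46324608, -0.0680463 , -1.05999768]), 'ft_torque': array([-0.02320439, -0.04523927,  0.03353324]), 'gripper_width': 0.0928155891453995}
scene [0.2474 0.5406 0.8234] [0.088, -0.256, 0.905, -0.328] [[476.55810657   0.         285.33042708]
 [  0.         476.55810657 213.28464206]
 [  0.           0.           1.        ]] -0.07000982865629998
driver_grip [{'xy': [281.0, 202.6], 'p': 0.77}] []
driver_tip [] [{'xy': [282.1, 207.3], 'p': 0.77}]
stand_mouth [{'xy': [279.6, 212.7], 'p': 0.91}] [{'xy': [277.5, 232.0], 'p':
[... 288 characters left out ...]
         0.           1.        ]] -0.029264763666226424
driver_grip [{'xy': [278.0, 175.9], 'p': 0.78}] [{'xy': [280.3, 179.1], 'p': 0.59}]
driver_tip [] [{'xy': [277.3, 179.9], 'p': 0.58}]
stand_mouth [{'xy': [277.3, 177.2], 'p': 0.82}] [{'xy': [273.8, 189.9], 'p': 0.97}]
yellow_slot [{'xy': [374.2, 224.0], 'p': 0.82}] [{'xy': [372.1, 219.9], 'p': 0.86}]
blue_turn  [{'xy': [209.0, 201.8], 'p': 0.8}]
wrist [ 0.3602 -0.5477  0.3854] [0.122, 0.841, -0.521, -0.076] [[291.69379196   0.         283.43228774]
 [  0.         291.69379196 210.43318273]
 [  0.           0.           1.        ]] -0.06387939143981923
driver_grip [] []
driver_tip [] []
stand_mouth [] []
yellow_slot [] []
blue_turn  []
```

View pics/scene0.png

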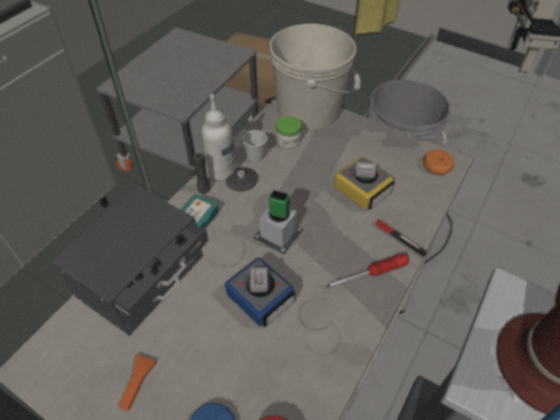

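View pics/top0.png

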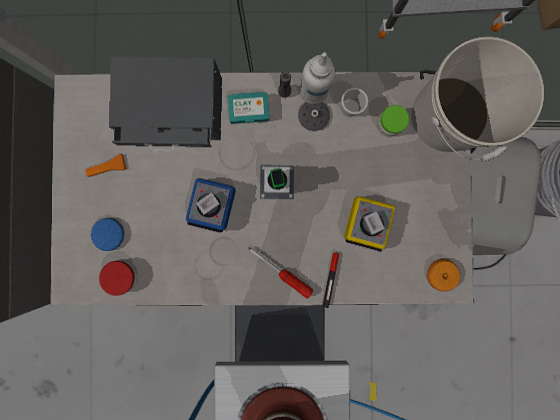

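```bash
python3 - <<'E'
from h import *
a=r.capture('scene');b=r.capture('top')
for n,p,q in [('grip',[281,202.6],[278,175.9]),('mouth',[279.6,212.7],[277.3,177.2]),('slot',[365.4,169.5],[374.2,224])]:
    x,e=tri([ray(a,p),ray(b,q)]); print(n,x.round(4),np.round(e,4), 'r',np.hypot(*x[:2]))
print(atz(b,[374.2,224],.064),atz(a,[365.4,169.5],.064))
for nm,f,s in [('scene0',(230,130,400,330),4),('top0',(170,120,420,280),3)]:
    im=cv2.imread('pics/'+nm+'.png')[f[1]:f[3],f[0]:f[2]]
    cv2.imwrite('pics/'+nm+'z.png',cv2.resize(im,None,fx=s*.99 if s==3 else 3,fy=s if s==3 else 3,interpolation=cv2.INTER_CUBIC))
E
```

```text
Traceback (most recent call last):
  File "h.py", line 11, in ray
    v=np.array(c['rotation'])@np.array([u[0],u[1],1.]); return np.array(c['eye']),v/np.linalg.norm(v)
      ~~~~~~~~~~~~~~~~~~~~~~~^~~~~~~~~~~~~~~~~~~~~~~~~
ValueError: matmul: Input operand 1 has a mismatch in its core dimension 0, with gufunc signature (n?,k),(k,m?)->(n?,m?) (size 3 is different from 4)
```

```bash
sed -i "s/np.array(c\['rotation'\])/Q(c)/g" h.py; cat >> h.py <<'E'
def Q(c):
    w,x,y,z=c['rotation']; return R.from_quat([x,y,z,w]).as_matrix()
E
python3 - <<'E'
from h import *
a=r.capture('scene');b=r.capture('top')
for n,p,q in [('grip',[281,202.6],[278,175.9]),('mouth',[279.6,212.7],[277.3,177.2]),('slot',[365.4,169.5],[374.2,224])]:
    x,e=tri([ray(a,p),ray(b,q)]); print(n,x.round(4),np.round(e,4), 'r',np.hypot(*x[:2]))
print(atz(b,[374.2,224],.064),atz(a,[365.4,169.5],.064))
for nm,f,s in [('scene0',(230,130,400,330),4),('top0',(170,120,420,280),3)]:
    im=cv2.imread('pics/'+nm+'.png')[f[1]:f[3],f[0]:f[2]]
    cv2.imwrite('pics/'+nm+'z.png',cv2.resize(im,None,fx=3,fy=3,interpolation=cv2.INTER_CUBIC))
E
```

```text
grip [0.5816 0.0031 0.0947] [0.0028 0.0028] r 0.5816082629907194
mouth [0.5827 0.0049 0.0636] [0.0019 0.0019] r 0.5827449376594778
slot [ 0.4816 -0.2076  0.0628] [0.0027 0.0027] r 0.5244435250021993
[ 0.47914076 -0.20852345  0.064     ] [ 0.48357739 -0.20503753  0.064     ]
```

```bash
sleep 1
```

```text
(no output)
```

View pics/scene0z.png

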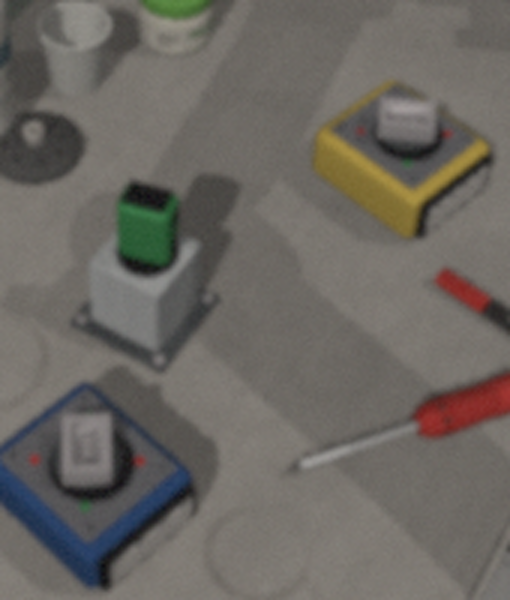

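View pics/top0z.png

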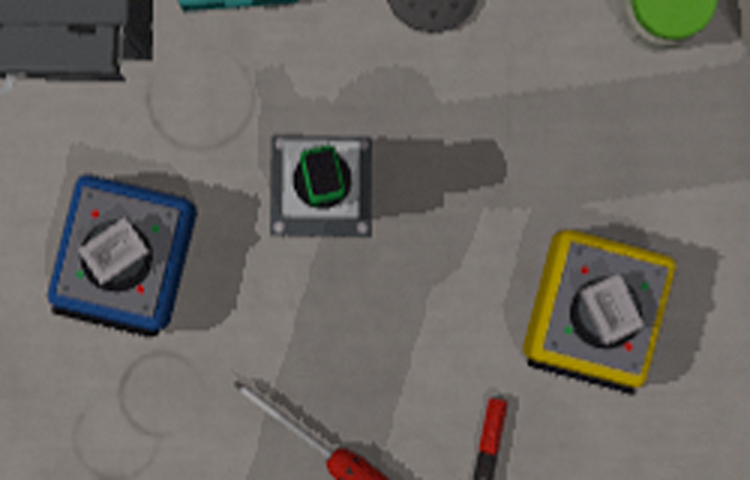

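```bash
cat >> h.py <<'E'
def TR(s=None):
    s=s or r.state(); w,x,y,z=s['tool_rot']; return R.from_quat([x,y,z,w]).as_matrix()
def yawR(psi):  # tool down, tool x at psi deg
    a=np.radians(psi);x=[np.cos(a),np.sin(a),0];y=[np.sin(a),-np.cos(a),0]; return np.array([x,y,[0,0,-1]]).T
def go(p,psi,s=None):
    s=s or r.state(); T=TR(s); d=T.T@(np.array(p)-s['ee_pos'])/.1
    rv=R.from_matrix(T.T@yawR(psi)).as_rotvec()/np.pi
    print('lin',d.round(4),'rot',rv.round(4), 'from',s['ee_pos'].round(4),'psi',np.degrees(np.arctan2(T[1,0],T[0,0])).round(2),'tilt',np.degrees(np.arccos(-T[2,2])).round(2),'t',s['time_s'])
E
python3 - <<'E'
from h import *
s=r.state();T=TR(s);c=r.capture('wrist')
print('cam in tool',T.T@(c['eye']-s['ee_pos']),'fwd',(T.T@Q(c)[:,2]).round(3),'right',(T.T@Q(c)[:,0]).round(3))
go([.42,-.25,.27],20)
E
```

```text
cam in tool [ 0.07910222  0.00074187 -0.16671508] fwd [-0.285 -0.001  0.958] right [0.    1.    0.001]
lin [ 2.6501 -2.3927 -0.5132] rot [-0.     -0.      0.0356] from [ 0.2891 -0.5822  0.2187] psi 26.41 tilt 0.0 t 1.75
```

Request:
send_rows(
  linear=[
    [0.3, -0.2, -0.03],
    [0.6, -0.4, -0.06],
    [0.9, -0.62, -0.08],
  ],
  rotation=[
    [0, 0, 0],
    [0, 0, 0],
    [0, 0, 0],
  ],
  jaw=[1, 1, 1],
)

```text
time_s: 2.0
ee_pos: [0.3424, -0.4862, 0.2267]
tool_rot: [0.0, 0.974, 0.227, 0.0]
ft_force: [0.5, 0.5, -0.1]
gripper_width: 0.0929
```

Request:
send_rows(
  linear=[
    [0.3, -0.2, -0.03],
    [0.6, -0.4, -0.06],
    [0.9, -0.62, -0.08],
  ],
  rotation=[
    [0, 0, 0],
    [0, 0, 0],
    [0, 0, 0],
  ],
  jaw=[1, 1, 1],
)

```text
time_s: 2.25
ee_pos: [0.396, -0.3899, 0.2352]
tool_rot: [0.001, 0.974, 0.228, 0.0]
ft_force: [0.4, -0.2, -0.1]
gripper_width: 0.0926
```

Request:
send_rows(
  linear=[
    [0.3, -0.2, -0.03],
    [0.6, -0.4, -0.06],
    [0.9, -0.62, -0.08],
  ],
  rotation=[
    [0, 0, 0],
    [0, 0, 0],
    [0, 0, 0],
  ],
  jaw=[1, 1, 1],
)

```text
time_s: 2.5
ee_pos: [0.449, -0.2943, 0.2432]
tool_rot: [0.0, 0.974, 0.228, 0.0]
ft_force: [-0.3, -0.8, -0.3]
gripper_width: 0.0931
```

Request:
send_rows(
  linear=[
    [0.3, -0.2, -0.03],
    [0.6, -0.4, -0.06],
    [0.9, -0.62, -0.08],
    [0.9, -0.62, -0.08],
  ],
  rotation=[
    [0, 0, 0],
    [0, 0, 0],
    [0, 0, 0],
    [0, 0, 0],
  ],
  jaw=[1, 1, 1, 1],
)

```text
time_s: 2.83
ee_pos: [0.506, -0.1899, 0.2515]
tool_rot: [-0.002, 0.972, 0.236, 0.003]
ft_force: [-0.1, 1.0, -0.4]
gripper_width: 0.0928
```

```bash
python3 - <<'E'
from h import *
c=cap('wrist','w1'); l=r.landmark_of('wrist','yellow_slot');print(l)
for q in l: print(atz(c,q['xy'],.064))
s=r.state(); print(s['ee_pos'],s['joints'].round(3)); go([.581,.02,.3],12)
E
```

```text
[{'xy': [285.1, 212.4], 'p': 0.7}]
[ 0.48229993 -0.2041779   0.064     ]
[ 0.50214495 -0.19791221  0.2508669 ] [ 0.387  0.412 -0.075  1.697  0.034  1.034 -0.805]
lin [ 1.6834 -1.5931 -0.4901] rot [-0.     -0.0002  0.0816] from [ 0.5021 -0.1979  0.2509] psi 26.68 tilt 0.04 t 2.9333
```

View pics/w1.png

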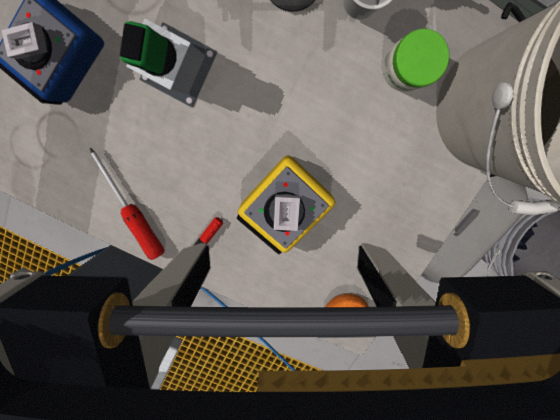

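```bash
python3 - <<'E'
import cv2
im=cv2.imread('pics/w1.png')
a=cv2.resize(im[145:265,225:345],None,fx=5,fy=5,interpolation=cv2.INTER_CUBIC)
cv2.imwrite('pics/w1z.png',a)
E
```

```text
(no output)
```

View pics/w1z.png

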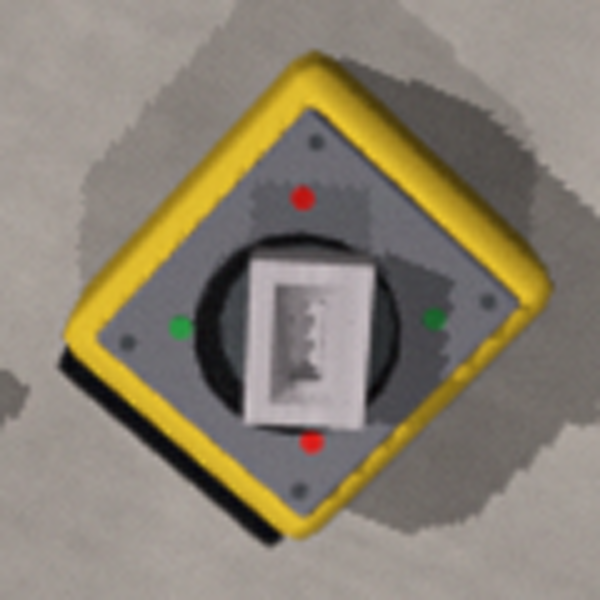

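```bash
python3 - <<'E'
from h import *
c=r.capture('wrist')
f=lambda p,z: atz(c,[225+(p[0]+.5)/5-.5,145+(p[1]+.5)/5-.5],z)
def ang(a,b,z):
    d=f(a,z)-f(b,z); return np.degrees(np.arctan2(d[1],d[0])).round(1),(np.linalg.norm(d)).round(4)
print(ang((303,197),(311,442),.053),ang((250,258),(243,425),.075),ang((376,262),(362,428),.075),ang((275,285),(270,405),.075),ang((337,285),(333,405),.075))
print(f((304,345),.074), f((307,319),.053), (f((243,425),.074)+f((376,262),.074)+f((250,258),.074)+f((362,428),.074))/4)
s=r.state();print(s['ee_pos']);go([.595,.02,.3],26.7)
E
```

```text
(np.float64(28.6), np.float64(0.0665)) (np.float64(23.9), np.float64(0.043)) (np.float64(22.9), np.float64(0.0428)) (np.float64(24.2), np.float64(0.0309)) (np.float64(25.3), np.float64(0.0309))
[ 0.47913117 -0.21262071  0.074     ] [ 0.48006521 -0.21315143  0.053     ] [ 0.47961416 -0.21339522  0.074     ]
[ 0.50112445 -0.20007104  0.2506965 ]
lin [ 1.8205 -1.552  -0.4948] rot [ 0.0002  0.0002 -0.0014] from [ 0.5011 -0.2001  0.2507] psi 26.45 tilt 0.04 t 2.9833
```

```bash
python3 - <<'E'
from h import *
s=r.state();print(s['ee_pos'])
c=cap('wrist','w2'); print(r.state()['ee_pos'],c['eye'])
l=r.landmark_of('wrist','yellow_slot');print(l,atz(c,l[0]['xy'],.064))
np.save('c2.npy',c,allow_pickle=True)
im=cv2.imread('pics/w2.png')
cv2.imwrite('pics/w2z.png',cv2.resize(im[145:265,225:345],None,fx=5,fy=5,interpolation=cv2.INTER_CUBIC))
E
```

```text
[ 0.50112445 -0.20007104  0.2506965 ]
[ 0.50056662 -0.2011978   0.25061582] [ 0.57229184 -0.16536222  0.41738934]
[{'xy': [282.4, 203.6], 'p': 0.77}] [ 0.48526203 -0.20703392  0.064     ]
```

View pics/w2z.png

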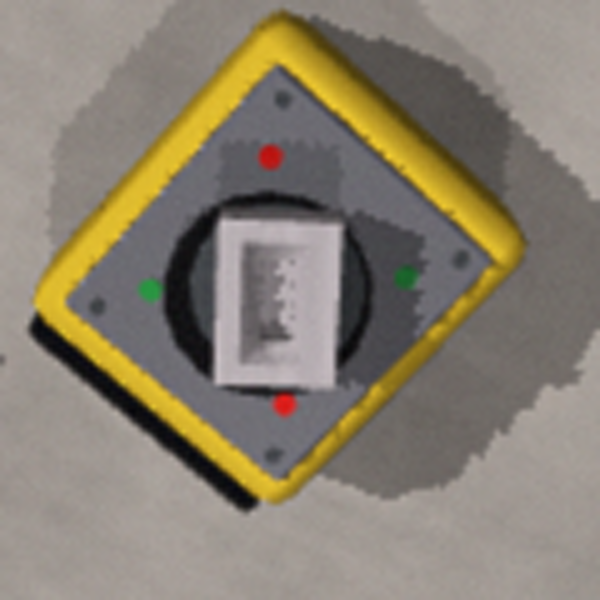

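```bash
python3 - <<'E'
from h import *
c=np.load('c2.npy',allow_pickle=True).item()
f=lambda p,z: atz(c,[225+(p[0]+.5)/5-.5,145+(p[1]+.5)/5-.5],z)
def ang(a,b,z):
    d=f(a,z)-f(b,z); return np.degrees(np.arctan2(d[1],d[0])).round(1),(np.linalg.norm(d)).round(4)
z=.074
print(ang((271,157),(285,404),.053),ang((220,215),(214,383),z),ang((343,218),(333,386),z),ang((243,242),(240,362),z),ang((308,242),(305,364),z))
print(f((274,302),z), (f((271,157),.053)+f((285,404),.053))/2,(f((150,290),.053)+f((405,277),.053))/2, np.mean([f(p,z) for p in [(220,215),(343,218),(333,386),(214,383)]],0))
go([.595,.02,.3],26.7)
E
```

```text
(np.float64(29.4), np.float64(0.0661)) (np.float64(23.6), np.float64(0.0426)) (np.float64(23.7), np.float64(0.0427)) (np.float64(24.5), np.float64(0.0305)) (np.float64(25.2), np.float64(0.031))
[ 0.48450342 -0.20336184  0.074     ] [ 0.4840575  -0.20445916  0.053     ] [ 0.4839673  -0.20425556  0.053     ] [ 0.48489738 -0.20410484  0.074     ]
lin [ 1.8287 -1.57   -0.4968] rot [ 0.0002  0.0003 -0.0026] from [ 0.5004 -0.2017  0.2506] psi 26.24 tilt 0.07 t 3.0833
```

Request:
send_rows(
  linear=[
    [0.3, -0.25, -0.1],
    [0.6, -0.5, -0.2],
    [0.92, -0.73, -0.2],
  ],
  rotation=[
    [0, 0, 0],
    [0, 0, 0],
    [0, 0, 0],
  ],
  jaw=[1, 1, 1],
)

```text
time_s: 3.33
ee_pos: [0.5518, -0.0955, 0.2728]
tool_rot: [0.001, 0.974, 0.225, 0.002]
ft_force: [1.3, -0.5, -0.1]
gripper_width: 0.0928
```

Request:
send_rows(
  linear=[
    [0.3, -0.25, -0.1],
    [0.6, -0.5, -0.2],
    [0.8, -0.65, -0.2],
    [0.92, -0.73, -0.2],
    [0.92, -0.73, -0.2],
    [0.92, -0.73, -0.2],
  ],
  rotation=[
    [0, 0, 0.02],
    [0, 0, 0.04],
    [0, 0, 0.067],
    [0, 0, 0.067],
    [0, 0, 0.067],
    [0, 0, 0.067],
  ],
  jaw=[1, 1, 1, 1, 1, 1],
)

```text
time_s: 3.83
ee_pos: [0.6005, 0.0103, 0.2899]
tool_rot: [0.001, 0.992, 0.125, -0.001]
ft_force: [-1.0, -0.1, -0.1]
gripper_width: 0.0926
```

```bash
python3 - <<'E'
from h import *
c=cap('wrist','w3'); s=r.state();print(s['ee_pos'])
for o,z in [('driver_grip',.098),('stand_mouth',.066),('yellow_slot',.064)]:
  l=r.landmark_of('wrist',o);print(o,l,[atz(c,q['xy'],z) for q in l])
np.save('c3.npy',c,allow_pickle=True)
print(proj(c,[.582,.004,.1]))
im=cv2.imread('pics/w3.png')
u=proj(c,[.582,.004,.1]).astype(int)-70; u=np.maximum(u,0);print(u)
cv2.imwrite('pics/w3z.png',cv2.resize(im[u[1]:u[1]+140,u[0]:u[0]+140],None,fx=4,fy=4,interpolation=cv2.INTER_CUBIC))
E
```

```text
[0.60032517 0.00901546 0.29005491]
driver_grip [{'xy': [280.7, 202.4], 'p': 0.67}] [array([0.58297132, 0.00859162, 0.098     ])]
stand_mouth [{'xy': [279.8, 197.5], 'p': 0.79}] [array([0.58098172, 0.00964812, 0.066     ])]
yellow_slot [] []
[284.01007589 204.39344436]
[214 134]
```

View pics/w3z.png

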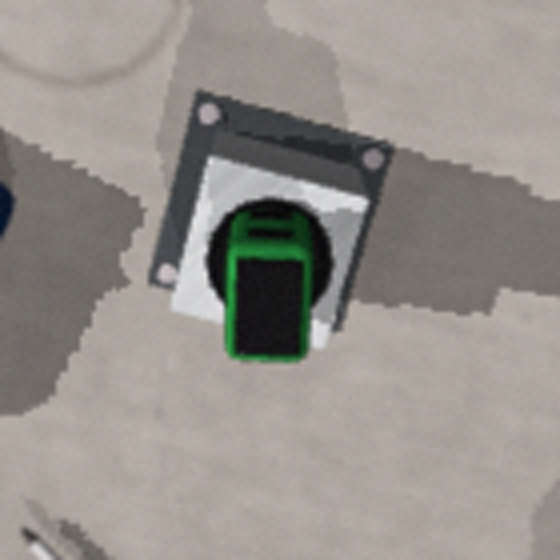

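```bash
python3 - <<'E'
from h import *
c=np.load('c3.npy',allow_pickle=True).item()
f=lambda p,z: atz(c,[214+(p[0]+.5)/4-.5,134+(p[1]+.5)/4-.5],z)
def ang(a,b,z):
    d=f(a,z)-f(b,z); return np.degrees(np.arctan2(d[1],d[0])).round(1),(np.linalg.norm(d)).round(4)
z=.123
print(ang((229,255),(227,355),z),ang((311,255),(308,355),z),ang((229,255),(311,255),z))
print(np.mean([f(p,z) for p in [(228,250),(311,248),(308,361),(226,358)]],0))
#block corners top z=.066
print(ang((210,157),(172,310),.066),ang((370,197),(328,348),.066),np.mean([f(p,.066) for p in [(210,157),(370,197),(172,310),(328,348)]],0))
print(np.mean([f((208,112),.005),f((374,158),.005)],0),np.mean([f((374,158),.005),f((167,273),.005)],0))
go([.582,.005,.18],13)
E
```

```text
(np.float64(12.5), np.float64(0.0311)) (np.float64(13.1), np.float64(0.0311)) (np.float64(104.3), np.float64(0.0241))
[0.58061924 0.00780132 0.123     ]
(np.float64(-0.4), np.float64(0.0557)) (np.float64(0.2), np.float64(0.0559)) [0.58177706 0.00796512 0.066     ]
[0.61505485 0.00825391 0.005     ] [0.58176679 0.0087956  0.005     ]
lin [-0.1884 -0.0036  1.1063] rot [0.0004 0.0003 0.0062] from [0.6004 0.0094 0.2906] psi 14.11 tilt 0.09 t 4.0333
```

Request:
send_rows(
  linear=[
    [-0.19, -0.02, 0.3],
    [-0.19, -0.02, 0.6],
    [-0.19, -0.02, 0.9],
    [-0.19, -0.02, 1.0],
  ],
  rotation=[
    [0, 0, 0.0067],
    [0, 0, 0.0067],
    [0, 0, 0.0067],
    [0, 0, 0.0067],
  ],
  jaw=[1, 1, 1, 1],
)

```text
time_s: 4.37
ee_pos: [0.5788, 0.0078, 0.1869]
tool_rot: [0.0, 0.994, 0.113, -0.004]
ft_force: [-1.1, -0.1, 0.2]
gripper_width: 0.0929
```

Request:
send_rows(
  linear=[
    [0, 0, 0.3],
    [0, 0, 0.6],
    [0, 0, 0.9],
    [0, 0, 0.9],
    [0, 0, 0.9],
  ],
  rotation=[
    [0, 0, 0],
    [0, 0, 0],
    [0, 0, 0],
    [0, 0, 0],
    [0, 0, 0],
  ],
  jaw=[1, 1, 1, 1, 1],
)

```text
time_s: 4.78
ee_pos: [0.5818, 0.009, 0.1004]
tool_rot: [0.0, 0.993, 0.114, -0.001]
ft_force: [0.5, 0.5, 0.6]
gripper_width: 0.0927
```

```bash
python3 - <<'E'
from h import *
c=cap('wrist','w4'); s=r.state();print(s['ee_pos'],s['joints'].round(2))
go([.5812,.0070,.079],12.9)
print(proj(c,[.5812,.007,.123]))
E
```

```text
[0.5832703  0.00923546 0.10201806] [-0.02  0.65 -0.05  1.75  0.05  0.74 -1.44]
lin [-0.0256  0.017   0.2301] rot [ 0.0002 -0.0006  0.001 ] from [0.5833 0.0092 0.102 ] psi 13.09 tilt 0.11 t 4.8333
[285.39028833 275.07696619]
```

View pics/w4.png

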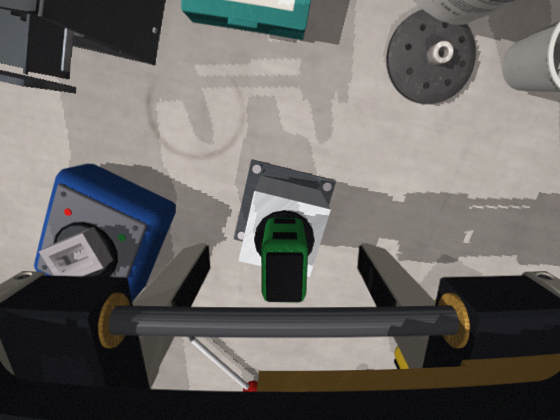

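Request:
send_rows(
  linear=[
    [-0.02, 0.017, 0.12],
    [-0.02, 0.017, 0.22],
    [-0.02, 0.017, 0.22],
    [-0.02, 0.017, 0.22],
    [-0.02, 0.017, 0.22],
    [-0.02, 0.017, 0.22],
    [-0.02, 0.017, 0.22],
    [-0.02, 0.017, 0.22],
    [-0.02, 0.017, 0.22],
    [-0.02, 0.017, 0.22],
  ],
  rotation=[
    [0, 0, 0],
    [0, 0, 0],
    [0, 0, 0],
    [0, 0, 0],
    [0, 0, 0],
    [0, 0, 0],
    [0, 0, 0],
    [0, 0, 0],
    [0, 0, 0],
    [0, 0, 0],
  ],
  jaw=[1, 1, 1, -1, -1, -1, -1, -1, -1, -1],
)

```text
time_s: 5.67
ee_pos: [0.5807, 0.0078, 0.0788]
tool_rot: [-0.0, 0.993, 0.114, 0.0]
ft_force: [0.1, 0.4, 1.1]
gripper_width: 0.051
```

Request:
send_rows(
  linear=[
    [0, 0, 0],
    [0, 0, 0],
    [0, 0, 0],
  ],
  rotation=[
    [0, 0, 0],
    [0, 0, 0],
    [0, 0, 0],
  ],
  jaw=[-1, -1, -1],
)

```text
time_s: 5.92
ee_pos: [0.5806, 0.0078, 0.0786]
tool_rot: [-0.0, 0.993, 0.114, -0.0]
ft_force: [0.7, 0.1, 0.3]
gripper_width: 0.0313
```

```bash
python3 - <<'E'
from h import *
c=cap('wrist','w5'); s=r.state();print({k:np.round(s[k],4) for k in ['time_s','ee_pos','ft_force','ft_torque','gripper_width','joints']})
go([.5812,.0070,.079],12.9)
E
```

```text
{'time_s': np.float64(5.9667), 'ee_pos': array([0.5806, 0.0078, 0.0787]), 'ft_force': array([-0.6751,  0.4949,  1.0241]), 'ft_torque': array([ 0.2771,  0.1955, -0.0135]), 'gripper_width': np.float64(0.0269), 'joints': array([-0.0183,  0.6761, -0.0521,  1.7775,  0.051 ,  0.6894, -1.44  ])}
lin [ 0.0041  0.0096 -0.0034] rot [-0.0001  0.      0.0013] from [0.5806 0.0078 0.0787] psi 13.14 tilt 0.01 t 5.9667
```

View pics/w5.png

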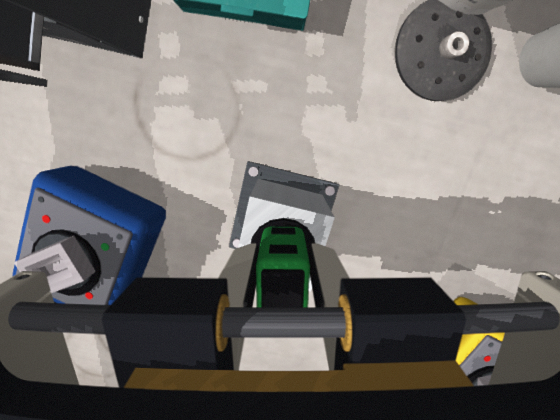

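Request:
send_rows(
  linear=[
    [0, 0, 0],
    [0, 0, 0],
    [0, 0, 0],
    [0, 0, -0.1],
    [0, 0, -0.3],
    [0, 0, -0.5],
    [0, 0, -0.7],
    [0, 0, -0.9],
    [0, 0, -1.0],
    [0, 0, -1.0],
    [0, 0, -1.0],
  ],
  rotation=[
    [0, 0, 0],
    [0, 0, 0],
    [0, 0, 0],
    [0, 0, 0],
    [0, 0, 0],
    [0, 0, 0],
    [0, 0, 0],
    [0, 0, 0],
    [0, 0, 0],
    [0, 0, 0],
    [0, 0, 0],
  ],
  jaw=[-1, -1, -1, -1, -1, -1, -1, -1, -1, -1, -1],
)

```text
time_s: 6.88
ee_pos: [0.5805, 0.0077, 0.1788]
tool_rot: [0.0, 0.993, 0.114, 0.0]
ft_force: [-0.9, -0.0, -0.6]
gripper_width: 0.0261
```

```bash
python3 - <<'E'
from h import *
c=cap('scene','s6');c=cap('wrist','w6'); s=r.state();print({k:np.round(s[k],4) for k in ['time_s','ee_pos','ft_force','ft_torque','gripper_width','joints']})
c=cap('top','t6');
for n in ['scene','top','wrist']: print(r.landmark_of(n,'driver_grip'),r.landmark_of(n,'driver_tip'))
go([.484,-.2045,.175],24.2)
for n,a,b in [('s6',230,120)]:
    cv2.imwrite('pics/s6z.png',cv2.resize(cv2.imread('pics/s6.png')[b:b+150,a:a+190],None,fx=4,fy=4,interpolation=cv2.INTER_CUBIC))
E
```

```text
{'time_s': np.float64(6.9833), 'ee_pos': array([0.5795, 0.0077, 0.1774]), 'ft_force': array([ 0.7068,  0.8928, -1.8023]), 'ft_torque': array([-0.0046,  0.002 ,  0.0078]), 'gripper_width': np.float64(0.0258), 'joints': array([-0.0136,  0.549 , -0.0586,  1.6845,  0.0386,  0.9121, -1.4288])}
[{'xy': [279.2, 169.9], 'p': 0.53}] [{'xy': [281.9, 202.4], 'p': 0.85}]
[] []
[{'xy': [280.7, 272.3], 'p': 0.7}] [{'xy': [284.0, 221.9], 'p': 0.86}]
lin [-1.4216  1.848   0.0328] rot [-0.0001  0.0003 -0.0614] from [0.5804 0.0078 0.1782] psi 13.14 tilt 0.05 t 7.3333
```

View pics/w6.png

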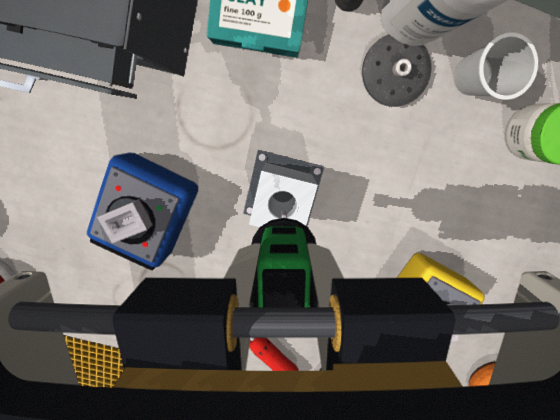

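View pics/s6z.png

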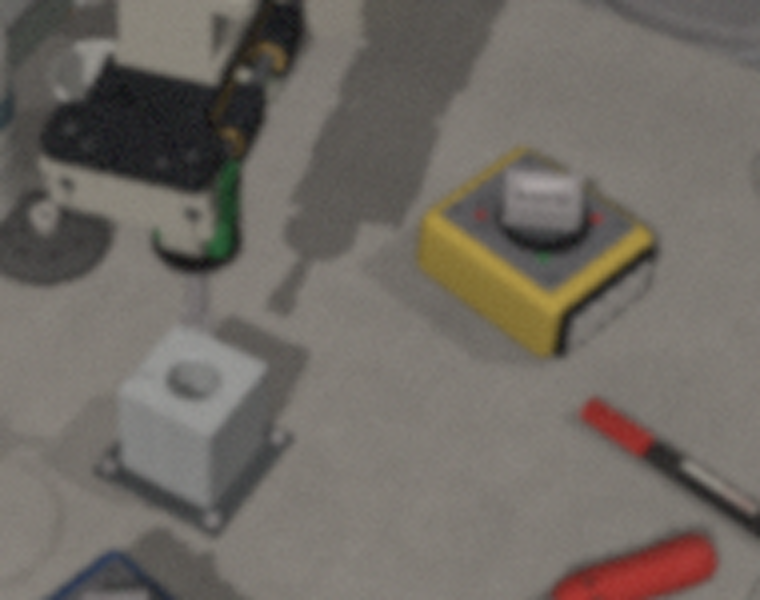

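Request:
send_rows(
  linear=[
    [-0.18, 0.23, 0],
    [-0.36, 0.46, 0],
    [-0.54, 0.69, 0],
    [-0.71, 0.92, 0],
  ],
  rotation=[
    [0, 0, 0],
    [0, 0, 0],
    [0, 0, 0],
    [0, 0, 0],
  ],
  jaw=[-1, -1, -1, -1],
)

```text
time_s: 7.67
ee_pos: [0.5316, -0.099, 0.1786]
tool_rot: [0.0, 0.993, 0.115, -0.0]
ft_force: [0.4, -0.3, -1.4]
gripper_width: 0.0258
```

Request:
send_rows(
  linear=[
    [-0.18, 0.23, 0],
    [-0.36, 0.46, 0],
    [-0.54, 0.69, 0],
    [-0.71, 0.92, 0],
    [-0.71, 0.92, 0],
    [-0.71, 0.92, 0],
    [-0.71, 0.92, 0],
  ],
  rotation=[
    [0, 0, -0.015],
    [0, 0, -0.03],
    [0, 0, -0.045],
    [0, 0, -0.061],
    [0, 0, -0.061],
    [0, 0, -0.061],
    [0, 0, -0.061],
  ],
  jaw=[-1, -1, -1, -1, -1, -1, -1],
)

```text
time_s: 8.25
ee_pos: [0.4845, -0.2031, 0.1787]
tool_rot: [-0.0, 0.978, 0.209, 0.0]
ft_force: [1.1, 0.6, -1.7]
gripper_width: 0.0258
```

```bash
python3 - <<'E'
from h import *
go([.484,-.2045,.150],24.2)
a=cap('scene','s7');b=cap('top','t7');c=cap('wrist','w7'); s=r.state();print({k:np.round(s[k],4) for k in ['time_s','ee_pos','ft_force','ft_torque','gripper_width','joints']})
for n,k in [('scene',a),('wrist',c)]: print(r.landmark_of(n,'driver_tip'),r.landmark_of(n,'yellow_slot'),proj(k,s['ee_pos']-[0,0,.0747]),proj(k,[.484,-.2045,.064]))
go([.484,-.2045,.150],24.2)
cv2.imwrite('pics/s7z.png',cv2.resize(cv2.imread('pics/s7.png')[100:220,310:430],None,fx=5,fy=5,interpolation=cv2.INTER_CUBIC))
E
```

```text
lin [-0.0104  0.011   0.2868] rot [-0.0002 -0.0003 -0.0005] from [ 0.4845 -0.2031  0.1787] psi 24.11 tilt 0.06 t 8.25
{'time_s': np.float64(8.4), 'ee_pos': array([ 0.4849, -0.202 ,  0.1787]), 'ft_force': array([ 0.2285,  0.3921, -2.1657]), 'ft_torque': array([ 0.0268,  0.0548, -0.03  ]), 'gripper_width': np.float64(0.0259), 'joints': array([ 0.4276,  0.4706, -0.108 ,  1.8338,  0.0644,  0.8404, -0.8588])}
[{'xy': [369.2, 160.7], 'p': 0.61}] [{'xy': [364.2, 167.9], 'p': 0.6}, {'xy': [279.1, 211.9], 'p': 0.5}] [366.75977577 157.14540738] [365.12833503 169.57256518]
[{'xy': [282.0, 217.5], 'p': 0.87}] [{'xy': [284.6, 209.0], 'p': 0.95}] [282.89164773 218.44129807] [284.88533646 207.81787765]
lin [-0.011   0.013   0.2863] rot [-0.0001 -0.      0.    ] from [ 0.4845 -0.2029  0.1786] psi 24.2 tilt 0.02 t 8.6
```

View pics/s7z.png

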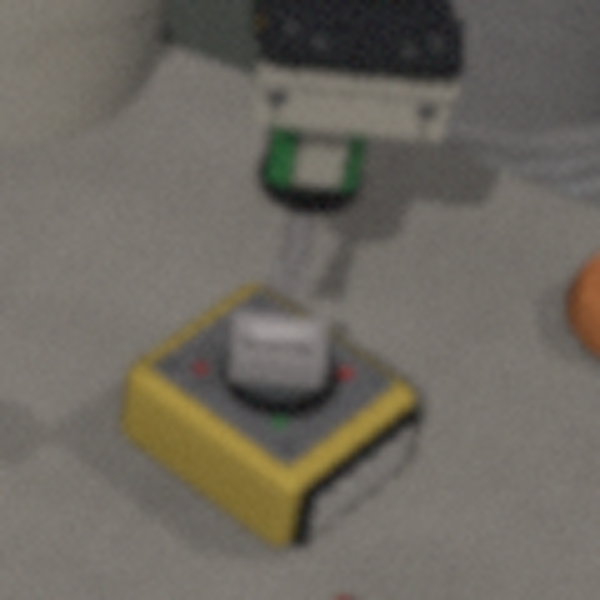

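View pics/w7.png

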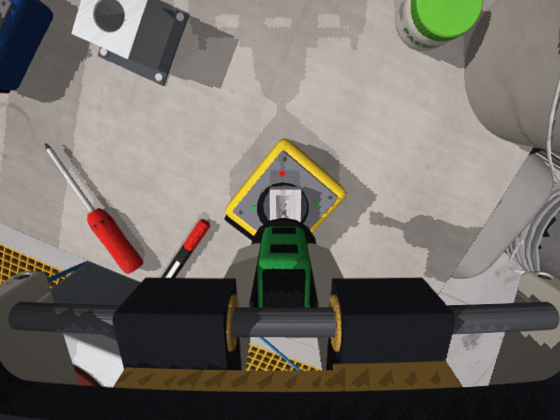

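Request:
send_rows(
  linear=[
    [-0.01, 0.011, 0.1],
    [-0.01, 0.011, 0.2],
    [-0.01, 0.011, 0.26],
    [-0.01, 0.011, 0.3],
    [-0.01, 0.011, 0.33],
    [-0.01, 0.011, 0.36],
    [-0.01, 0.011, 0.36],
    [-0.01, 0.011, 0.36],
  ],
  rotation=[
    [0, 0, 0],
    [0, 0, 0],
    [0, 0, 0],
    [0, 0, 0],
    [0, 0, 0],
    [0, 0, 0],
    [0, 0, 0],
    [0, 0, 0],
  ],
  jaw=[-1, -1, -1, -1, -1, -1, -1, -1],
)

```text
time_s: 9.27
ee_pos: [0.4837, -0.2051, 0.1426]
tool_rot: [-0.0, 0.978, 0.209, 0.0]
ft_force: [0.4, 0.5, -1.7]
gripper_width: 0.0261
```

```bash
python3 - <<'E'
from h import *
a=cap('scene','s8');c=cap('wrist','w8'); s=r.state();print({k:np.round(s[k],4) for k in ['time_s','ee_pos','ft_force','ft_torque','gripper_width']})
for n,k in [('scene',a),('wrist',c)]: print(r.landmark_of(n,'driver_tip'),r.landmark_of(n,'yellow_slot'))
go([.484,-.2045,.135],24.2)
cv2.imwrite('pics/s8z.png',cv2.resize(cv2.imread('pics/s8.png')[100:220,310:430],None,fx=5,fy=5,interpolation=cv2.INTER_CUBIC))
cv2.imwrite('pics/w8z.png',cv2.resize(cv2.imread('pics/w8.png')[130:280,210:360],None,fx=4,fy=4,interpolation=cv2.INTER_CUBIC))
E
```

```text
{'time_s': np.float64(9.3667), 'ee_pos': array([ 0.484 , -0.2052,  0.143 ]), 'ft_force': array([ 0.2491, -0.19  , -1.6303]), 'ft_torque': array([0.0009, 0.0603, 0.0262]), 'gripper_width': np.float64(0.0257)}
[{'xy': [367.3, 168.1], 'p': 0.62}] [{'xy': [363.2, 171.3], 'p': 0.84}]
[{'xy': [282.1, 218.0], 'p': 0.73}] [{'xy': [285.0, 217.1], 'p': 0.61}]
lin [ 0.004  -0.0056  0.0794] rot [ 0.0001 -0.0001 -0.0005] from [ 0.4839 -0.2052  0.1429] psi 24.12 tilt 0.03 t 9.5667
```

View pics/s8z.png

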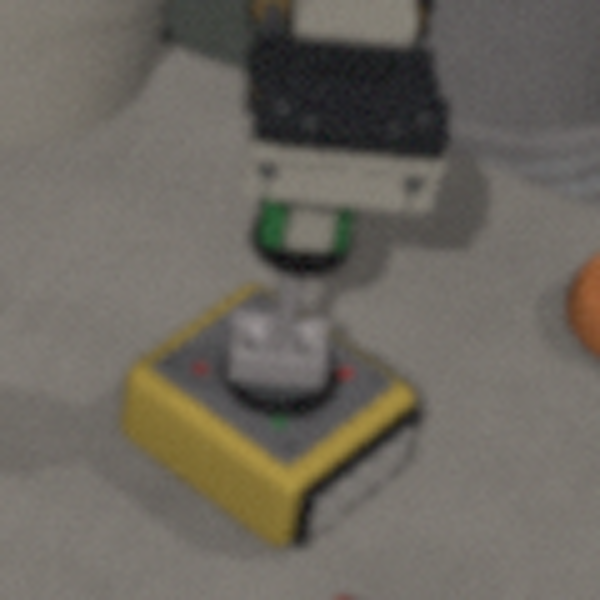

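View pics/w8z.png

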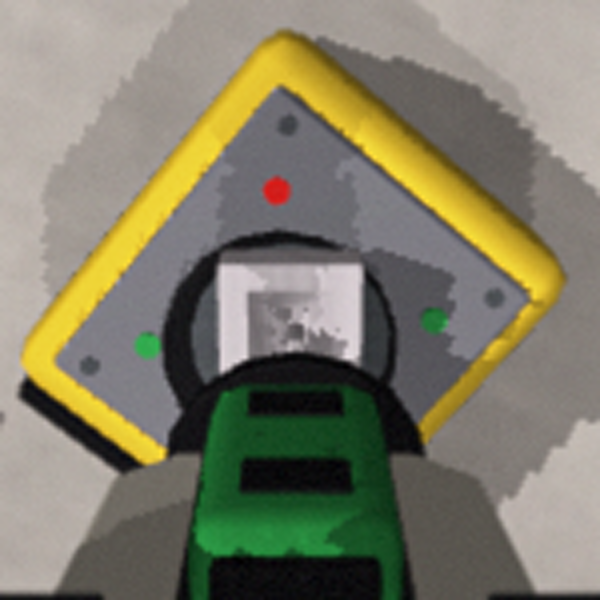

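Request:
send_rows(
  linear=[
    [0, 0, 0.02],
    [0, 0, 0.04],
    [0, 0, 0.05],
    [0, 0, 0.06],
    [0, 0, 0.06],
    [0, 0, 0.06],
  ],
  rotation=[
    [0, 0, 0],
    [0, 0, 0],
    [0, 0, 0],
    [0, 0, 0],
    [0, 0, 0],
    [0, 0, 0],
  ],
  jaw=[-1, -1, -1, -1, -1, -1],
)

```text
time_s: 10.07
ee_pos: [0.4841, -0.2052, 0.137]
tool_rot: [0.0, 0.978, 0.209, 0.0]
ft_force: [-0.3, 0.3, 2.4]
gripper_width: 0.0258
```

```bash
python3 - <<'E'
from h import *
f=[]
for i in range(4):
    c=r.capture('wrist'); s=r.state();f.append(np.r_[s['ee_pos'],s['ft_force'],s['ft_torque']])
print(np.mean(f,0).round(4), np.std(f,0).round(3)); go([.484,-.2045,.135],24.2)
E
```

```text
[ 0.484  -0.2052  0.1369  0.3937  0.0104  1.5819 -0.0074  0.0136  0.0033] [0.    0.    0.    0.093 0.465 0.313 0.025 0.034 0.024]
lin [ 0.0037 -0.0056  0.0189] rot [ 0.0001 -0.0001 -0.0004] from [ 0.4839 -0.2052  0.1369] psi 24.12 tilt 0.03 t 10.2667
```

Request:
send_rows(
  linear=[
    [0, 0, 0.012],
    [0, 0, 0.025],
    [0, 0, 0.025],
    [0, 0, 0.025],
  ],
  rotation=[
    [0, 0, 0],
    [0, 0, 0],
    [0, 0, 0],
    [0, 0, 0],
  ],
  jaw=[-1, -1, -1, -1],
)

```text
time_s: 10.6
ee_pos: [0.4841, -0.2052, 0.1345]
tool_rot: [0.0, 0.978, 0.209, 0.0]
ft_force: [0.1, -0.2, 4.9]
gripper_width: 0.0258
```

```bash
python3 - <<'E'
from h import *
f=[]
for i in range(4):
    c=r.capture('wrist'); s=r.state();f.append(np.r_[s['ee_pos'],s['ft_force'],s['ft_torque']])
print(np.mean(f,0).round(4), np.std(f,0).round(3),s['joints'].round(3)); go([.484,-.2045,.135],-80)
E
```

```text
[ 0.484  -0.2052  0.1344 -0.4613  0.2135  4.8308  0.032   0.0052 -0.0249] [0.    0.    0.    0.319 0.527 0.323 0.014 0.026 0.026] [ 0.427  0.53  -0.1    1.883  0.076  0.731 -0.866]
lin [ 0.0036 -0.0057 -0.006 ] rot [-0.000e+00 -2.000e-04  5.785e-01] from [ 0.4839 -0.2052  0.1344] psi 24.12 tilt 0.03 t 10.8
```

Request:
send_rows(
  linear=[
    [0, 0, 0],
    [0, 0, 0],
    [0, 0, 0],
    [0, 0, 0],
    [0, 0, 0],
    [0, 0, 0],
    [0, 0, 0],
    [0, 0, 0],
    [0, 0, 0],
    [0, 0, 0],
    [0, 0, 0],
  ],
  rotation=[
    [0, 0, 0.02],
    [0, 0, 0.04],
    [0, 0, 0.06],
    [0, 0, 0.085],
    [0, 0, 0.11],
    [0, 0, 0.135],
    [0, 0, 0.16],
    [0, 0, 0.185],
    [0, 0, 0.21],
    [0, 0, 0.235],
    [0, 0, 0.235],
  ],
  jaw=[-1, -1, -1, -1, -1, -1, -1, -1, -1, -1, -1],
)

```text
time_s: 11.72
ee_pos: [0.4839, -0.2049, 0.1343]
tool_rot: [0.0, 0.987, -0.159, 0.0]
ft_force: [0.8, 0.5, 5.3]
gripper_width: 0.0261
```

```bash
python3 - <<'E'
from h import *
c=cap('wrist','w9');s=r.state();print(np.r_[s['ee_pos'],s['ft_force'],s['ft_torque']].round(3),s['joints'].round(3)); go([.484,-.2052,.1345],-72)
cv2.imwrite('pics/w9z.png',cv2.resize(cv2.imread('pics/w9.png')[130:280,210:360],None,fx=4,fy=4,interpolation=cv2.INTER_CUBIC))
E
```

```text
[ 0.484 -0.205  0.134  0.397 -0.352  4.75   0.118  0.006  0.028] [ 0.282  0.53   0.115  1.888 -0.087  0.728 -1.442]
lin [ 0.0023  0.0026 -0.0023] rot [-0.00e+00 -1.00e-04  2.99e-01] from [ 0.4839 -0.2049  0.1343] psi -18.19 tilt 0.01 t 11.7667
```

View pics/w9z.png

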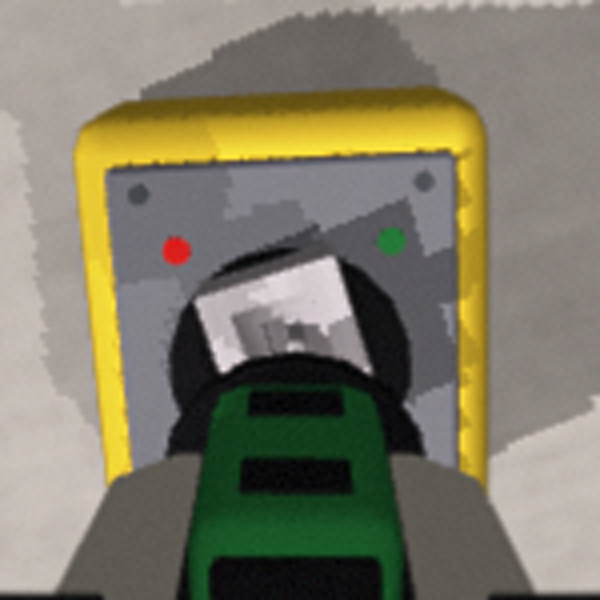

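Request:
send_rows(
  linear=[
    [0, 0, 0],
    [0, 0, 0],
    [0, 0, 0],
    [0, 0, 0],
    [0, 0, 0],
    [0, 0, 0],
    [0, 0, 0],
    [0, 0, 0],
    [0, 0, 0],
    [0, 0, 0],
    [0, 0, 0],
    [0, 0, 0],
  ],
  rotation=[
    [0, 0, 0.03],
    [0, 0, 0.06],
    [0, 0, 0.09],
    [0, 0, 0.12],
    [0, 0, 0.15],
    [0, 0, 0.18],
    [0, 0, 0.21],
    [0, 0, 0.24],
    [0, 0, 0.27],
    [0, 0, 0.3],
    [0, 0, 0.32],
    [0, 0, 0.32],
  ],
  jaw=[-1, -1, -1, -1, -1, -1, -1, -1, -1, -1, -1, -1],
)

```text
time_s: 12.77
ee_pos: [0.4839, -0.2048, 0.1342]
tool_rot: [0.0, 0.789, -0.615, 0.0]
ft_force: [0.3, 0.1, 4.2]
gripper_width: 0.0258
```

```bash
python3 - <<'E'
from h import *
c=cap('wrist','w10');s=r.state();print(np.r_[s['ee_pos'],s['ft_force'],s['ft_torque']].round(3),s['joints'].round(3)); go([.484,-.2052,.1345],-76)
cv2.imwrite('pics/w10z.png',cv2.resize(cv2.imread('pics/w10.png')[130:280,210:360],None,fx=4,fy=4,interpolation=cv2.INTER_CUBIC))
E
```

```text
[ 0.484 -0.205  0.134 -0.322  0.459  5.537  0.237 -0.033  0.066] [ 0.088  0.557  0.409  1.894 -0.313  0.753 -2.221]
lin [ 0.0036 -0.0003 -0.0028] rot [-0.     -0.      0.0012] from [ 0.4839 -0.2049  0.1342] psi -75.78 tilt 0.01 t 12.8167
```

View pics/w10z.png

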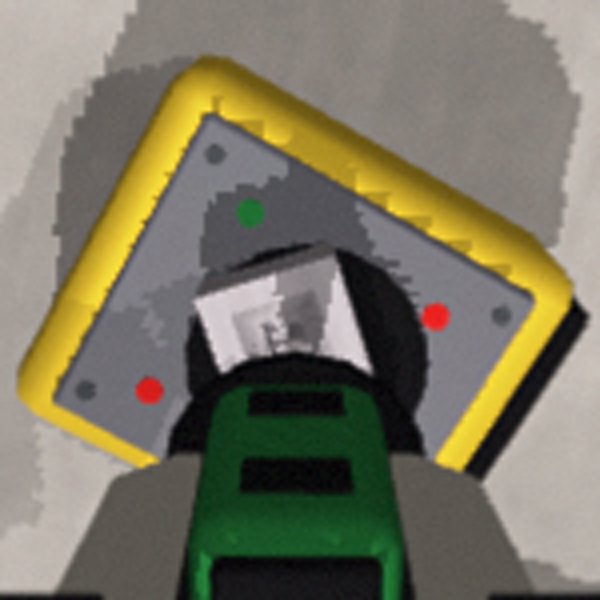

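Request:
send_rows(
  linear=[
    [0, 0, 0],
    [0, 0, 0],
    [0, 0, 0],
    [0, 0, 0],
    [0, 0, -0.05],
    [0, 0, -0.1],
    [0, 0, -0.2],
    [0, 0, -0.35],
    [0, 0, -0.45],
    [0, 0, -0.45],
    [0, 0, -0.45],
  ],
  rotation=[
    [0, 0, 0.008],
    [0, 0, 0.008],
    [0, 0, -0.03],
    [0, 0, -0.067],
    [0, 0, -0.067],
    [0, 0, -0.067],
    [0, 0, -0.067],
    [0, 0, -0.067],
    [0, 0, -0.067],
    [0, 0, -0.067],
    [0, 0, -0.067],
  ],
  jaw=[-1, -1, -1, -1, -1, -1, -1, -1, -1, -1, -1],
)

```text
time_s: 13.73
ee_pos: [0.4838, -0.2051, 0.1796]
tool_rot: [-0.0, 0.849, -0.528, 0.0]
ft_force: [0.0, 0.8, -0.7]
gripper_width: 0.0258
```

```bash
python3 - <<'E'
from h import *
c=cap('wrist','w11');s=r.state();print(np.r_[s['ee_pos'],s['ft_force'],s['ft_torque']].round(3),s['joints'].round(3),s['gripper_width']); go([.5806,.0078,.179],13.14)
cv2.imwrite('pics/w11z.png',cv2.resize(cv2.imread('pics/w11.png')[100:280,210:390],None,fx=3,fy=3,interpolation=cv2.INTER_CUBIC))
E
```

```text
[ 0.483 -0.205  0.179 -0.922 -0.419 -1.126  0.161 -0.026 -0.044] [ 0.106  0.489  0.375  1.844 -0.231  0.852 -2.089] 0.0258161804963506
lin [-1.4764e+00 -1.8126e+00 -2.0000e-04] rot [-0.000e+00  2.000e-04 -4.271e-01] from [ 0.4834 -0.2048  0.179 ] psi -63.74 tilt 0.04 t 13.7833
```

View pics/w11z.png

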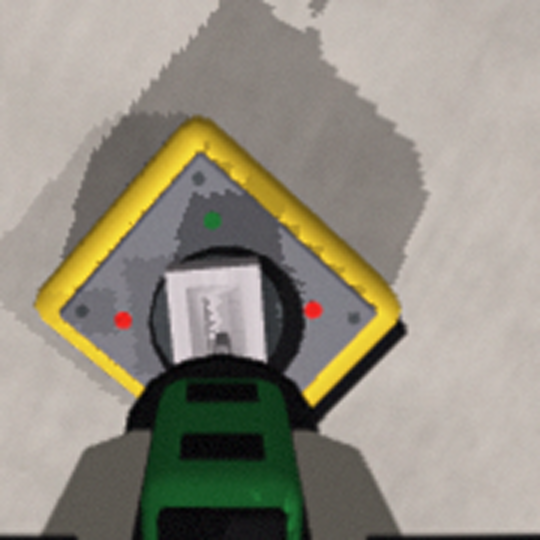

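Request:
send_rows(
  linear=[
    [-0.18, -0.23, 0],
    [-0.36, -0.46, 0],
    [-0.54, -0.69, 0],
    [-0.74, -0.91, 0],
  ],
  rotation=[
    [0, 0, 0],
    [0, 0, 0],
    [0, 0, 0],
    [0, 0, 0],
  ],
  jaw=[-1, -1, -1, -1],
)

```text
time_s: 14.12
ee_pos: [0.5325, -0.0974, 0.1783]
tool_rot: [0.0, 0.849, -0.528, -0.001]
ft_force: [0.7, 0.5, -1.5]
gripper_width: 0.0258
```

Request:
send_rows(
  linear=[
    [-0.1, -0.12, 0],
    [-0.2, -0.25, 0],
    [-0.3, -0.38, 0],
    [-0.4, -0.5, 0],
    [-0.5, -0.62, 0],
    [-0.6, -0.75, 0],
    [-0.7, -0.85, 0],
    [-0.736, -0.903, 0],
    [-0.736, -0.903, 0],
    [-0.736, -0.903, 0],
    [-0.736, -0.903, 0],
    [-0.736, -0.903, 0],
  ],
  rotation=[
    [0, 0, -0.037],
    [0, 0, -0.074],
    [0, 0, -0.111],
    [0, 0, -0.148],
    [0, 0, -0.185],
    [0, 0, -0.222],
    [0, 0, -0.259],
    [0, 0, -0.296],
    [0, 0, -0.333],
    [0, 0, -0.37],
    [0, 0, -0.407],
    [0, 0, -0.427],
  ],
  jaw=[-1, -1, -1, -1, -1, -1, -1, -1, -1, -1, -1, -1],
)

```text
time_s: 15.12
ee_pos: [0.58, 0.0075, 0.1779]
tool_rot: [-0.0, 0.993, 0.117, -0.001]
ft_force: [0.1, 0.5, -1.3]
gripper_width: 0.0261
```

Request:
send_rows(
  linear=[
    [0, 0, 0],
    [0, 0, 0],
    [0, 0, 0],
    [0, 0, 0],
  ],
  rotation=[
    [0, 0, 0],
    [0, 0, 0],
    [0, 0, 0],
    [0, 0, 0],
  ],
  jaw=[-1, -1, -1, -1],
)

```text
time_s: 15.45
ee_pos: [0.5807, 0.0075, 0.1788]
tool_rot: [0.0, 0.993, 0.114, -0.0]
ft_force: [0.0, -0.6, -0.9]
gripper_width: 0.0258
```

```bash
python3 - <<'E'
from h import *
a=cap('scene','s12');c=cap('wrist','w12');s=r.state();print(np.r_[s['ee_pos'],s['ft_force'],s['ft_torque']].round(3),s['joints'].round(3),s['gripper_width']); go([.5815,.0078,.079],13.14)
for n in ['scene','wrist']: print(r.landmark_of(n,'driver_tip'),r.landmark_of(n,'stand_mouth'))
cv2.imwrite('pics/s12z.png',cv2.resize(cv2.imread('pics/s12.png')[130:280,220:390],None,fx=4,fy=4,interpolation=cv2.INTER_CUBIC))
E
```

```text
[ 0.581  0.008  0.179  0.16  -0.112 -1.52   0.069 -0.055  0.014] [-0.045  0.547 -0.009  1.682  0.006  0.912 -1.398] 0.025445659413870052
lin [ 7.3000e-03 -5.0000e-04  1.0003e+00] rot [-0.      0.0001 -0.0002] from [0.5808 0.0076 0.179 ] psi 13.11 tilt 0.02 t 15.55
[{'xy': [281.2, 202.8], 'p': 0.85}] [{'xy': [278.3, 211.5], 'p': 0.82}]
[{'xy': [283.5, 217.6], 'p': 0.62}, {'xy': [282.0, 204.1], 'p': 0.51}, {'xy': [284.6, 271.8], 'p': 0.35}] [{'xy': [284.6, 204.1], 'p': 0.84}]
```

View pics/s12z.png

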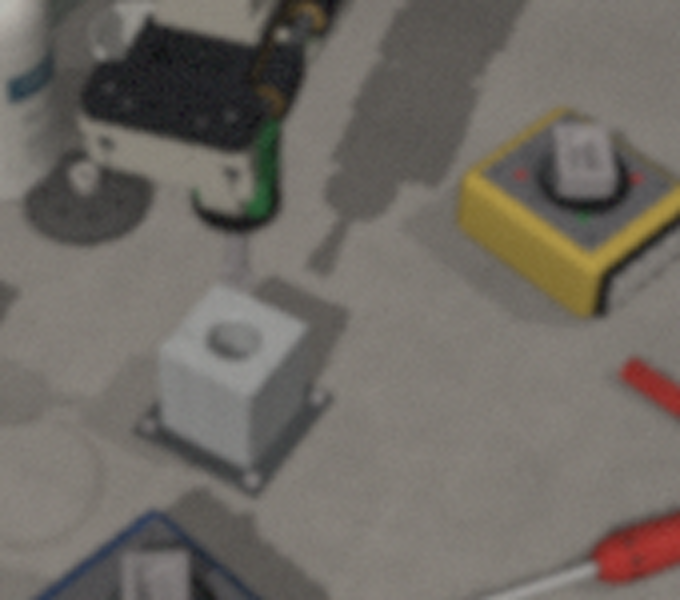

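View pics/w12.png

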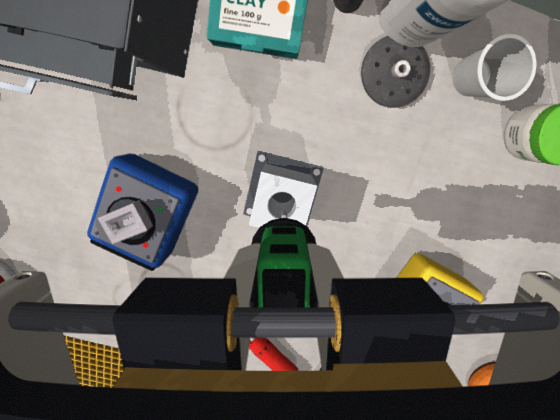

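Back over the hole at the lift-out pose: shaft tip at about (280,202) in the scene image, above the hole at (278,212). Next I lower it to just above home.

Request:
send_rows(
  linear=[
    [0.003, 0, 0.15],
    [0.003, 0, 0.3],
    [0.003, 0, 0.45],
    [0.003, 0, 0.6],
    [0.003, 0, 0.75],
    [0.003, 0, 0.85],
    [0.003, 0, 0.93],
    [0.003, 0, 0.97],
    [0.003, 0, 0.99],
    [0.003, 0, 0.99],
    [0.003, 0, 0.99],
  ],
  rotation=[
    [0, 0, 0],
    [0, 0, 0],
    [0, 0, 0],
    [0, 0, 0],
    [0, 0, 0],
    [0, 0, 0],
    [0, 0, 0],
    [0, 0, 0],
    [0, 0, 0],
    [0, 0, 0],
    [0, 0, 0],
  ],
  jaw=[-1, -1, -1, -1, -1, -1, -1, -1, -1, -1, -1],
)

```text
time_s: 16.67
ee_pos: [0.5817, 0.0076, 0.0808]
tool_rot: [0.0, 0.993, 0.114, 0.001]
ft_force: [-1.0, 0.3, -1.4]
gripper_width: 0.0257
```

```bash
python3 - <<'E'
from h import *
s=r.state();print(np.r_[s['ee_pos'],s['ft_force'],s['ft_torque']].round(4),s['gripper_width']); go([.5808,.0078,.0787],13.14)
E
```

```text
[ 0.5817  0.0076  0.0808 -0.9915  0.2612 -1.3905  0.0331 -0.0375  0.0083] 0.025691866640886882
lin [-0.0086 -0.0041  0.0207] rot [ 0.0001 -0.0004 -0.    ] from [0.5817 0.0076 0.0808] psi 13.14 tilt 0.07 t 16.6667
```

Request:
send_rows(
  linear=[
    [0, 0, 0.015],
    [0, 0, 0.015],
    [0, 0, 0.015],
    [0, 0, 0.015],
    [0, 0, 0.015],
    [0, 0, 0.015],
    [0, 0, 0.015],
    [0, 0, 0.015],
    [0, 0, 0.015],
    [0, 0, 0.015],
  ],
  rotation=[
    [0, 0, 0],
    [0, 0, 0],
    [0, 0, 0],
    [0, 0, 0],
    [0, 0, 0],
    [0, 0, 0],
    [0, 0, 0],
    [0, 0, 0],
    [0, 0, 0],
    [0, 0, 0],
  ],
  jaw=[-1, -1, 1, 1, 1, 1, 1, 1, 1, 1],
)

```text
time_s: 17.5
ee_pos: [0.5812, 0.0076, 0.0787]
tool_rot: [-0.0, 0.993, 0.114, 0.0]
ft_force: [0.5, 0.7, 0.5]
gripper_width: 0.0748
```

Request:
send_rows(
  linear=[
    [0, 0, 0],
    [0, 0, -0.1],
    [0, 0, -0.3],
    [0, 0, -0.6],
    [0, 0, -0.9],
    [0, 0, -1.0],
    [0, 0, -1.0],
  ],
  rotation=[
    [0, 0, 0],
    [0, 0, 0],
    [0, 0, 0],
    [0, 0, 0],
    [0, 0, 0],
    [0, 0, 0],
    [0, 0, 0],
  ],
  jaw=[1, 1, 1, 1, 1, 1, 1],
)

```text
time_s: 18.08
ee_pos: [0.5835, 0.0076, 0.1824]
tool_rot: [0.0, 0.993, 0.114, 0.004]
ft_force: [-0.3, 0.2, -0.2]
gripper_width: 0.0934
```

Request:
send_rows(
  linear=[
    [0, 0, -0.3],
    [0, 0, -0.6],
    [0, 0, -0.8],
    [0, 0, -0.8],
    [0, 0, -0.8],
  ],
  rotation=[
    [0, 0, 0],
    [0, 0, 0],
    [0, 0, 0],
    [0, 0, 0],
    [0, 0, 0],
  ],
  jaw=[1, 1, 1, 1, 1],
)

```text
time_s: 18.5
ee_pos: [0.581, 0.0076, 0.2582]
tool_rot: [-0.0, 0.993, 0.114, -0.0]
ft_force: [-1.3, 0.5, -0.8]
gripper_width: 0.0926
```

```bash
python3 - <<'E'
from h import *
a=cap('scene','s13');c=cap('wrist','w13');s=r.state();print(s['ee_pos'],s['gripper_width'],s['time_s'])
print(r.landmark_of('scene','driver_grip'))
cv2.imwrite('pics/s13z.png',cv2.resize(cv2.imread('pics/s13.png')[130:330,220:400],None,fx=3,fy=3,interpolation=cv2.INTER_CUBIC))
E
```

```text
[0.57978864 0.00752989 0.25645502] 0.09291846024007751 18.6
[{'xy': [277.6, 202.2], 'p': 0.8}]
```

View pics/s13z.png

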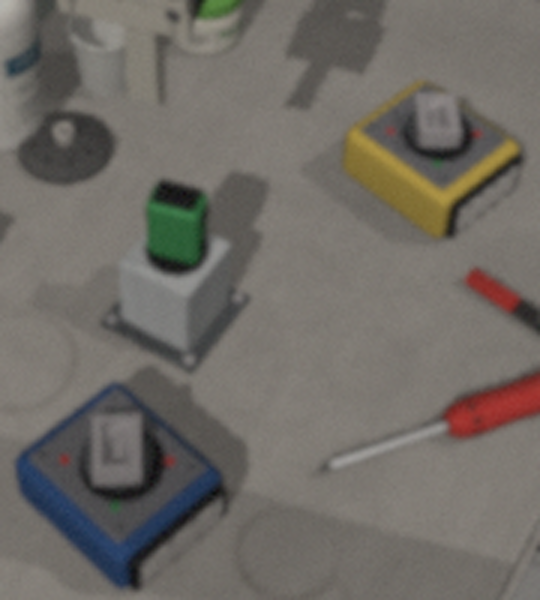

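View pics/w13.png

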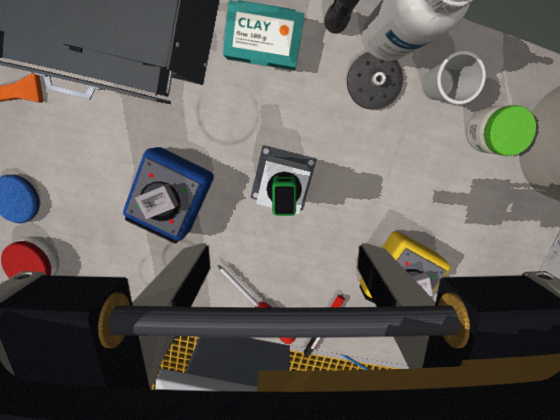

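The driver stands upright and fully home in its stand. The yellow slot points at the green dots like the blue one, and the gripper is clear. Handing in.

```bash
python3 -c "
from plant import r
print(r.sign_off())"
```

```text
the job is handed in; nothing more can be done
None
```

The yellow work light's screw is turned to its locked end, and the screwdriver is back in its stand and released. I handed the job in at about 18.6 s of the 51 s allowed; the hand-in reported no verdict.

- **Pressing:** Before turning, the wrist force rose by about 6.5 N over the free-hanging reading. That is about 3.7 mm of press on the spring. It stayed between about 5.9 and 7.2 N at the readings taken during the turn.
- **Turning:** I turned the driver about 100 degrees clockwise. The screw lagged the blade by about 17 degrees, a little more than the 14 degrees of play given. In the close wrist picture after the turn the slot lined up with the green dots, within roughly 2 to 4 degrees by eye. I then turned back about 12 degrees within the play before lifting out.
- **Final pictures:** The green driver stands upright with its collar on the block. Both the yellow and blue slots point at their green dots, and the gripper is open well above everything.
- **Position estimates:** The scene and top cameras placed the slot and stand about 3 mm off from the wrist camera in y. I used the wrist values, and neither the insertion nor the return showed any noticeable sideways force.
- **Not measured:** The screw's spring-back after the blade lifted out was not checked beyond the wrist force returning to its free reading.

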